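# Sort folding tilt brackets by flexing their hinges

### The job

Try the hinge of each of the three returned tilt brackets by pressing its raised leaf down until it folds flat or stops dead. Put those that fold flat, left folded, in the blue stock tray, and those that are seized, with the slack in the hinge pressed down, in the red repair tray: each lying flat on the tray floor, block up, set down and not dropped. Leave the other things on the table where they are.

Things in the scene. Friction and masses are not known exactly. Their poses are not given: they have to be found in the camera images.
- bracket_a: Tilt bracket A, one of three alike, loose, 0.4 kg. Steel base plate 170 x 50 x 8 mm lying flat; origin: middle of its underside, x along it, z up. Yellow block to grip stands on it at x = -30 mm: 36 mm along x, 20 mm across y, top 60 mm above the underside. A leaf hinged beyond the block starts partly raised, free end at +x. Looks do not show if the hinge is free or seized.
- leaf_a (a joint): Angle of bracket A's leaf, rad: -0.4 folded flat on the plate, 0 raised 0.4 rad above it, grows as raised; starts at -0.02 to 0.1. Hinge: y axis at bracket x = -5 mm, z = 12 mm. A free leaf folds to -0.4 under about 2 N on its pad and stays where left; a seized one gives 0.1 rad or more of slack under 3 N, then stops dead, still well raised, and stays there.
- pad_a (a point): Top of the round black pad (32 mm wide), the place to press, on bracket A's leaf, 60 mm from the hinge. The aluminium leaf is 46 mm wide, 6 mm thick and ends 85 mm from the hinge; folded flat its top is 15 mm above the bracket's underside.
- bracket_b: Tilt bracket B, one of three alike, loose, 0.4 kg. Steel base plate 170 x 50 x 8 mm lying flat; origin: middle of its underside, x along it, z up. Yellow block to grip stands on it at x = -30 mm: 36 mm along x, 20 mm across y, top 60 mm above the underside. A leaf hinged beyond the block starts partly raised, free end at +x. Looks do not show if the hinge is free or seized.
- leaf_b (a joint): Angle of bracket B's leaf, rad: -0.4 folded flat on the plate, 0 raised 0.4 rad above it, grows as raised; starts at -0.02 to 0.1. Hinge: y axis at bracket x = -5 mm, z = 12 mm. A free leaf folds to -0.4 under about 2 N on its pad and stays where left; a seized one gives 0.1 rad or more of slack under 3 N, then stops dead, still well raised, and stays there.
- pad_b (a point): Top of the round black pad (32 mm wide), the place to press, on bracket B's leaf, 60 mm from the hinge. The aluminium leaf is 46 mm wide, 6 mm thick and ends 85 mm from the hinge; folded flat its top is 15 mm above the bracket's underside.
- bracket_c: Tilt bracket C, one of three alike, loose, 0.4 kg. Steel base plate 170 x 50 x 8 mm lying flat; origin: middle of its underside, x along it, z up. Yellow block to grip stands on it at x = -30 mm: 36 mm along x, 20 mm across y, top 60 mm above the underside. A leaf hinged beyond the block starts partly raised, free end at +x. Looks do not show if the hinge is free or seized.
- leaf_c (a joint): Angle of bracket C's leaf, rad: -0.4 folded flat on the plate, 0 raised 0.4 rad above it, grows as raised; starts at -0.02 to 0.1. Hinge: y axis at bracket x = -5 mm, z = 12 mm. A free leaf folds to -0.4 under about 2 N on its pad and stays where left; a seized one gives 0.1 rad or more of slack under 3 N, then stops dead, still well raised, and stays there.
- pad_c (a point): Top of the round black pad (32 mm wide), the place to press, on bracket C's leaf, 60 mm from the hinge. The aluminium leaf is 46 mm wide, 6 mm thick and ends 85 mm from the hinge; folded flat its top is 15 mm above the bracket's underside.
- tray_repair: The repair tray, for seized brackets (red): shallow open red plastic tray, 240 mm (its x) x 270 mm (its y), fixed, walls 25 mm high and 4 mm thick, floor 4 mm thick; room for two or three brackets side by side lying along its x. Origin at the centre of its underside, z up.
- tray_stock: The stock tray, for free brackets (blue): shallow open blue plastic tray, 240 mm (its x) x 270 mm (its y), fixed, walls 25 mm high and 4 mm thick, floor 4 mm thick; room for two or three brackets side by side lying along its x. Origin at the centre of its underside, z up.
- tape_roll: Bystander, to be left alone: black tape roll, 100 mm wide, 48 mm high, loose, standing or lying on the table; origin on its underside.
- lens: Bystander, to be left alone: black camera lens, 73 mm wide, 85 mm high, loose, standing or lying on the table; origin on its underside.
- plant_pot: Bystander, to be left alone: white plant pot with leaves, 90 mm wide, about 125 mm high, loose, standing or lying on the table; origin on its underside.
- battery: Bystander, to be left alone: black camera battery, 70 x 40 x 20 mm, loose, standing or lying on the table; origin on its underside.
- screwdriver: Bystander, to be left alone: yellow screwdriver, 160 mm long, loose, standing or lying on the table; origin on its underside.
- mouse: Bystander, to be left alone: white computer mouse, 100 x 58 x 28 mm, loose, standing or lying on the table; origin on its underside.
There are look-alikes about, which are no part of the job. What is shaped like the bracket_c but orange is not meant.

How it is judged:
At the end, for the whole second after the job is handed in: Each bracket lies either in the blue stock tray, leaf under -0.28 rad, or in the red repair tray, leaf -0.2 to -0.035 rad; both free ones (two leaves) folded. Each: origin within 110 (x), 125 (y) mm of tray centre, under 11 mm above its underside, tilt under 0.08 rad, still, not touched by fingers (((x of bracket_a in the frame of tray_stock between -0.11 and 0.11 m and y of bracket_a in the frame of tray_stock between -0.125 and 0.125 m and z of bracket_a in the frame of tray_stock below 0.011 m and angle between bracket_a's own z axis and vertical below 0.08 rad and linear speed of bracket_a below 0.03 m/s and contact force between the fingers and bracket_a below 0.2 N and value of joint leaf_a below -0.28 rad) or (x of bracket_a in the frame of tray_repair between -0.11 and 0.11 m and y of bracket_a in the frame of tray_repair between -0.125 and 0.125 m and z of bracket_a in the frame of tray_repair below 0.011 m and angle between bracket_a's own z axis and vertical below 0.08 rad and linear speed of bracket_a below 0.03 m/s and contact force between the fingers and bracket_a below 0.2 N and value of joint leaf_a between -0.2 and -0.035 rad)) and ((x of bracket_b in the frame of tray_stock between -0.11 and 0.11 m and y of bracket_b in the frame of tray_stock between -0.125 and 0.125 m and z of bracket_b in the frame of tray_stock below 0.011 m and angle between bracket_b's own z axis and vertical below 0.08 rad and linear speed of bracket_b below 0.03 m/s and contact force between the fingers and bracket_b below 0.2 N and value of joint leaf_b below -0.28 rad) or (x of bracket_b in the frame of tray_repair between -0.11 and 0.11 m and y of bracket_b in the frame of tray_repair between -0.125 and 0.125 m and z of bracket_b in the frame of tray_repair below 0.011 m and angle between bracket_b's own z axis and vertical below 0.08 rad and linear speed of bracket_b below 0.03 m/s and contact force between the fingers and bracket_b below 0.2 N and value of joint leaf_b between -0.2 and -0.035 rad)) and ((x of bracket_c in the frame of tray_stock between -0.11 and 0.11 m and y of bracket_c in the frame of tray_stock between -0.125 and 0.125 m and z of bracket_c in the frame of tray_stock below 0.011 m and angle between bracket_c's own z axis and vertical below 0.08 rad and linear speed of bracket_c below 0.03 m/s and contact force between the fingers and bracket_c below 0.2 N and value of joint leaf_c below -0.28 rad) or (x of bracket_c in the frame of tray_repair between -0.11 and 0.11 m and y of bracket_c in the frame of tray_repair between -0.125 and 0.125 m and z of bracket_c in the frame of tray_repair below 0.011 m and angle between bracket_c's own z axis and vertical below 0.08 rad and linear speed of bracket_c below 0.03 m/s and contact force between the fingers and bracket_c below 0.2 N and value of joint leaf_c between -0.2 and -0.035 rad)) and (value of joint each of leaf_a, leaf_b below -0.28 rad or value of joint each of leaf_a, leaf_c below -0.28 rad or value of joint each of leaf_b, leaf_c below -0.28 rad)).
It fails at once if a bracket was dropped or thrown: it moved faster than 0.7 m/s while not held (a fall of about 25 mm) ((linear speed of bracket_a above 0.7 m/s and contact force between the fingers and bracket_a below 0.3 N) or (linear speed of bracket_b above 0.7 m/s and contact force between the fingers and bracket_b below 0.3 N) or (linear speed of bracket_c above 0.7 m/s and contact force between the fingers and bracket_c below 0.3 N)).
It fails at once if one of the other loose things on the table was moved by more than 40 mm (distance of any of tape_roll, lens, plant_pot, battery, screwdriver, mouse from where it was at the start of the episode above 0.04 m).
It also fails if it takes over 72 s, if anything falls off the work surface, if the arm or the gripper's body presses on something with over 40 N, if the wrist force passes 120 N, or if a joint passes its speed limit or range.

### The arm

A 7-joint arm with a two-finger parallel gripper is mounted at the origin on the work surface. World frame = base frame: x ahead of the robot, y to its left, z up, the work surface at z = 0. Lengths are in m, angles in rad, forces in N, time in s.
With the tool pointing down it reaches from about 0.425 to 1.025 m from the base axis. Payload 3.6 kg.
Tool frame: the origin (TCP) lies midway between the tips of the shut fingers; the grasp point (between the pads) lies 19 mm behind it; z points along the fingers, y is the direction in which the jaws open and shut (so a half turn about z gives the same grasp; the last joint's range is limited). The gripper opens to 85 mm and grips with 20 to 120 N. Pads are 22 mm wide; open, the fingers measure 114 mm over their backs; the gripper's body (76 mm by 85 mm) begins 54 mm behind the grasp point. The pads swing forward as they close: fully open they stand 13 mm farther back than shut.
Start: joints at [-1.266, 0.591, 0.048, 1.609, -0.033, 0.943, -0.034], TCP at [0.281, 0.668, 0.231] pointing down, gripper open.
Joint ranges: [-2.69, 2.69], [-0.47, 2.24], [-1.27, 1.36], [0.19, 2.51], [-1.53, 4.68], [0.08, 2.07], [-3.09, 3.09]. Speed limits (rad/s): [2.57, 2.57, 3.14, 3.14, 3.14, 3.14, 3.14].

### API

Orientations are given as a unit quaternion [x, y, z, w].
In Python, from cell import robot, imaging gives the robot as it stands.
- The arm moves only by the tool send_rows, never from a script. Its argument "plan" is text: rows parted by semicolons, each of 6 numbers parted by spaces: the shift along the world's x, y, z in m, then the turn, a rotation vector about the world's x, y, z in degrees. A call has exactly 8 rows; each row is the pose to reach, as a shift and turn from the pose commanded when the call began; what a row does not reach only later rows make up. A row lasts 1/10 s, in which the tool goes at most 50 mm and 8.59 degrees, less where a joint would pass 70% of its speed; a pose out of reach is approached as far as the arm can. A call with a gripper value outside its range is refused whole. "gripper" is the closure in counts, from 0 (fully open) to 255 (shut), set as the call begins (left out, the last holds). The fingers move at their own pace and stop on an object; "newtons" is the grip in N (left out, the last holds). Time passes only in rows, so rows that repeat a pose let the fingers close, or fill a call up. It gives the time, the measured TCP pose, the force and the opening at its end, in the units of the state.
- robot.sense(): the state, without advancing time (a new reading comes with each control period).
- imaging.grab_frame(name): name is "scene" or "top" or "wrist"; returns a dict with "image" (384x512x3 uint8, red, green, blue), "fx", "fy", "cx", "cy" (pixels), "distortion" ([k1, k2, p1, p2, k3] as OpenCV has them; the pictures are not rectified), "eye" and "orientation" of the camera in the world. Camera axes: x right, y up, looking along -z (the intrinsics and any distortion apply to the point x, -y, -z); pixel columns grow to the right and rows downward; lengths in m; the calibration is good to about 2 mm. A picture is of the moment at which its call begins. There is no depth.
- robot.hand_in(): hands the job in, once; it reports no verdict.
The state is a dict: "time_s": time; "joint_pos": joint angles; "qd": joint speeds; "joint_efforts": joint torques, N m; "position": TCP position; "eef_rot": TCP orientation; "contact_force": force on the tool from outside, world axes, zero at the start; "torque": the same for the moment, N m; "gripper_width": finger opening in m.
Only numpy, scipy, OpenCV 4.12 (cv2) and the standard library are available. Lean on these libraries where they do the work, as an engineer would, in place of code of your own. Each camera call takes 0.05 s, during which the arm holds its last target.

## Working session

There is one attempt and no reset: what is moved stays moved. The work goes in short steps, Python scripts to look and compute and a tool call to move; the robot and the scene stay as the last step left them, time stands still between calls to the robot, and variables do not carry over. Pictures are saved under pics/ and viewed, and the job is handed in when it is done.

Besides the shell and the picture viewer there is one more tool, called after "Request:" in YAML: its name, and indented under it one key for each argument. send_rows: Moves the arm, as the interface text tells. Its arguments: {"type":"object","properties":{"plan":{"type":"string"},"gripper":{"type":"number"},"newtons":{"type":"number"}},"required":["plan"]}

```bash
ls; mkdir -p pics; python3 - <<'E'
from cell import robot, imaging
import cv2
s=robot.sense()
print(s)
for n in ["scene","top","wrist"]:
    f=imaging.grab_frame(n)
    print(n,{k:v for k,v in f.items() if k!="image"})
    cv2.imwrite(f"pics/{n}0.png",cv2.resize(f["image"][:,:,::-1],(800,600),interpolation=cv2.INTER_CUBIC))
E
```

```text
pics
{'time_s': 0.0, 'joint_pos': array([-1.2664901 ,  0.59213063,  0.0482907 ,  1.60986853, -0.0333043 ,
        0.94272788, -0.03372877]), 'qd': array([ 0.00063804,  0.00036991,  0.00086788, -0.00117853,  0.00090825,
        0.0016265 , -0.00019244]), 'joint_efforts': array([ 7.41753479e-05, -5.48689055e+01,  1.54629283e+00, -1.98123980e+01,
        9.25975648e-03,  8.79877363e-03,  7.22514315e-08]), 'position': array([0.28051813, 0.66759689, 0.23011513]), 'eef_rot': array([ 1.97566812e-01,  9.80288732e-01, -1.15242528e-03, -1.69747462e-04]), 'contact_force': array([-0.31909315,  0.63797225,  0.50315725]), 'torque': array([0.0254881 , 0.01761898, 0.01047548]), 'gripper_width': 0.08527240905376114}
scene {'fx': 352.6976107442845, 'fy': 352.6976107442845, 'cx': 256.5112941345471, 'cy': 191.2484319701403, 'distortion': array([-0.06174919,  0.        ,  0.        ,  0.        ,  0.        ]), 'eye': array([ 1.0206639 , -0.2529034 ,  0.89117512]), 'orientation': array([0.25381214, 0.15262924, 0.49879275, 0.81454865])}
top {'fx': 416.9869948491462, 'fy': 416.9869948491462, 'cx': 253.3976618842231, 'cy': 190.77729700419835, 'distortion': array([-0.10827028,  0.        ,  0.        ,  0.        ,  0.        ]), 'eye': array([ 0.36061783, -0.00997062,  1.23887118]), 'orientation': array([-0.04814221,  0.03877873,  0.71538771, -0.69598776])}
wrist {'fx': 342.0763578322808, 'fy': 342.0763578322808, 'cx': 260.1072534676308, 'cy': 191.20263182857633, 'distortion': array([-0.07200582,  0.        ,  0.        ,  0.        ,  0.        ]), 'eye': array([0.2060593 , 0.70004158, 0.37226859]), 'orientation': array([-0.13354897, -0.08716362,  0.54634663,  0.8222363 ])}
```

View pics/top0.png

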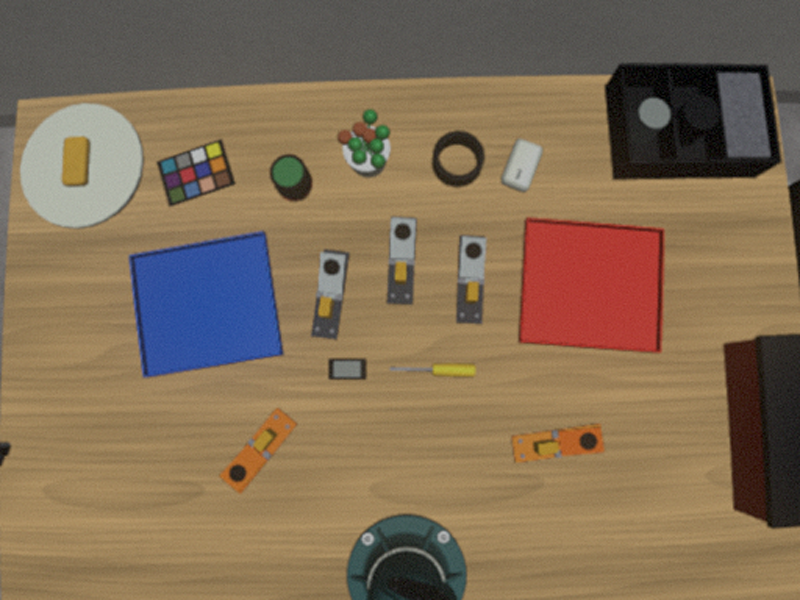

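View pics/scene0.png

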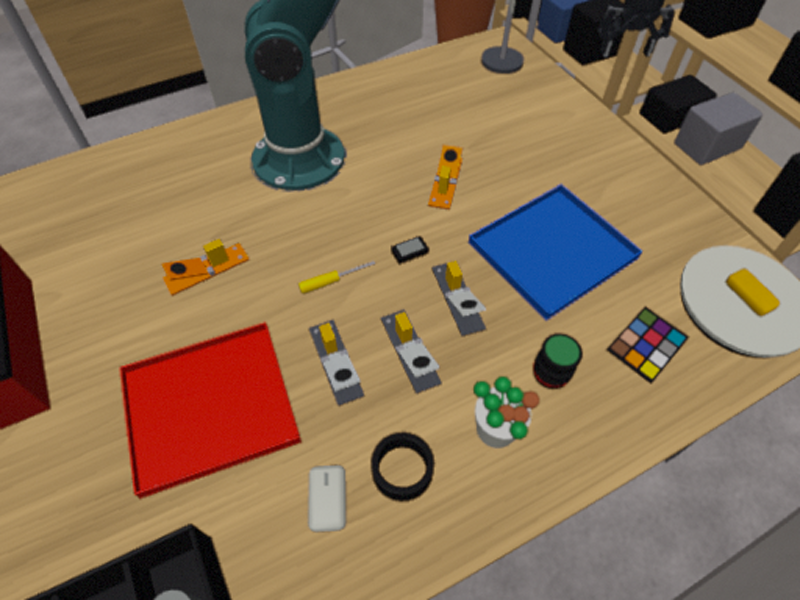

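View pics/wrist0.png

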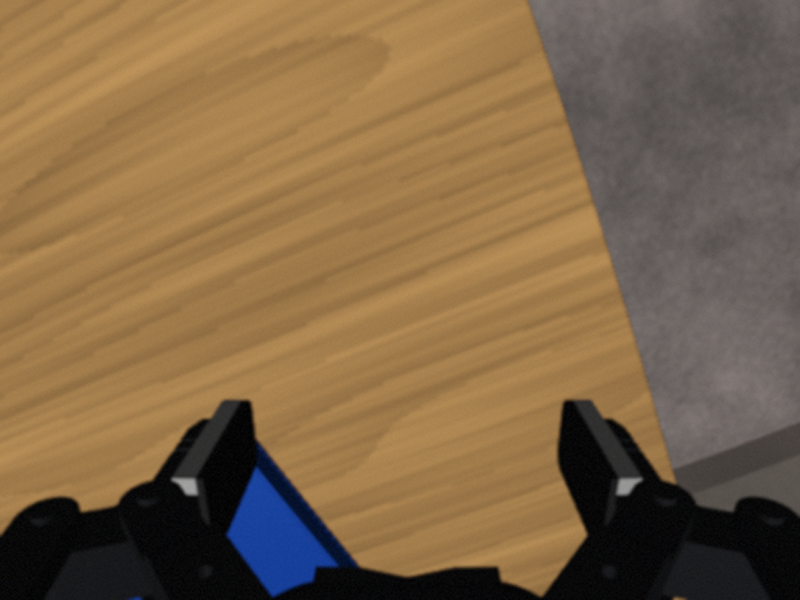

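```bash
cat > h.py <<'E'
from cell import robot, imaging
import cv2, numpy as np
from scipy.spatial.transform import Rotation as R
def proj(f,P):
    P=np.atleast_2d(P).astype(float)
    Rc=R.from_quat(f["orientation"]).as_matrix()
    p=(P-f["eye"])@Rc; p=p*[1,-1,-1]
    K=np.array([[f["fx"],0,f["cx"]],[0,f["fy"],f["cy"]],[0,0,1]])
    return cv2.projectPoints(p,np.zeros(3),np.zeros(3),K,f["distortion"])[0][:,0]
def unproj(f,uv,z):
    uv=np.atleast_2d(uv).astype(float)
    K=np.array([[f["fx"],0,f["cx"]],[0,f["fy"],f["cy"]],[0,0,1]])
    n=cv2.undistortPoints(uv[:,None],K,f["distortion"])[:,0]
    d=np.c_[n[:,0],-n[:,1],-np.ones(len(n))]@R.from_quat(f["orientation"]).as_matrix().T
    t=(z-f["eye"][2])/d[:,2]
    return f["eye"]+d*t[:,None]
def crop(f,u0,v0,u1,v1,name,s):
    im=f["image"][v0:v1,u0:u1,::-1]
    cv2.imwrite("pics/"+name,cv2.resize(im,None,fx=s,fy=s,interpolation=cv2.INTER_CUBIC))
def bl(x,y,yaw,th,z0=0):
    """bracket wireframe pts: plate corners top, block top corners, pad top, leaf end"""
    L=[[-.085,-.025,.008],[.085,-.025,.008],[.085,.025,.008],[-.085,.025,.008],
       [-.048,-.01,.06],[-.012,-.01,.06],[-.012,.01,.06],[-.048,.01,.06]]
    a=th+.4
    def lf(r,y,h): return [-.005+r*np.cos(a)-h*np.sin(a),y,.012+r*np.sin(a)+h*np.cos(a)]
    L+= [lf(.085,-.023,.003),lf(.085,.023,.003),lf(.06,0,.006)]
    L=np.array(L); c,s=np.cos(yaw),np.sin(yaw)
    return np.c_[x+c*L[:,0]-s*L[:,1],y+s*L[:,0]+c*L[:,1],L[:,2]+z0]
E
python3 - <<'E'
from h import *
import pickle
ft=imaging.grab_frame("top"); fs=imaging.grab_frame("scene")
pickle.dump((ft,fs),open("f0.pkl","wb"))
crop(ft,195,130,315,220,"tc.png",6.6)
crop(fs,190,160,315,260,"sc.png",6)
for z,pts in [(.025,[(131,257),(266,233),(282,354),(145,376),(526,219),(663,230),(661,352),(520,343)]),(.0,[(347,369),(391,370),(475,371)]),(.06,[(325,306),(401,270),(472,292)])]:
    print(z);print(unproj(ft,(np.array(pts)+.5)*.64-.5,z).round(3))
E
```

```text
0.025
[[ 0.606  0.517  0.025]
 [ 0.644  0.25   0.025]
 [ 0.412  0.22   0.025]
 [ 0.376  0.484  0.025]
 [ 0.657 -0.248  0.025]
 [ 0.629 -0.514  0.025]
 [ 0.395 -0.492  0.025]
 [ 0.421 -0.224  0.025]]
0.0
[[ 0.382  0.101  0.   ]
 [ 0.378  0.018  0.   ]
 [ 0.371 -0.141  0.   ]]
0.06
[[ 0.496  0.134  0.06 ]
 [ 0.559 -0.006  0.06 ]
 [ 0.514 -0.135  0.06 ]]
```

View pics/tc.png

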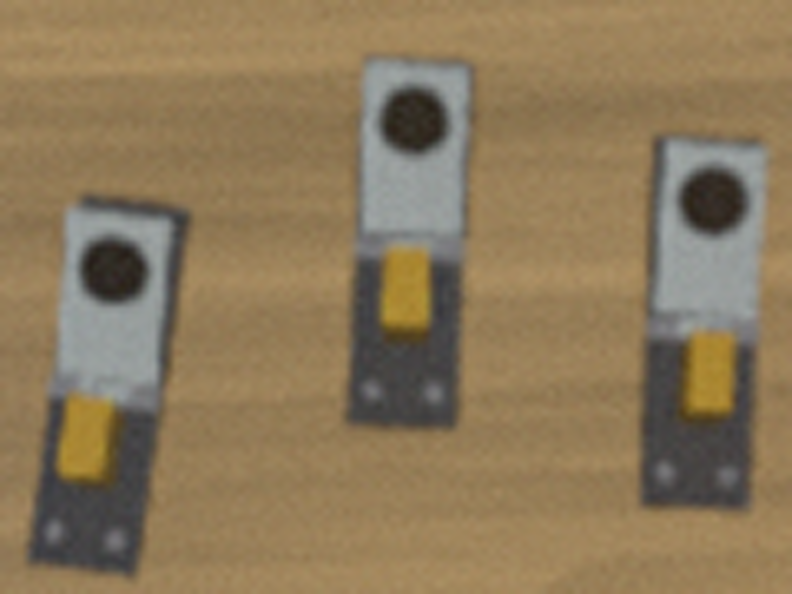

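View pics/sc.png

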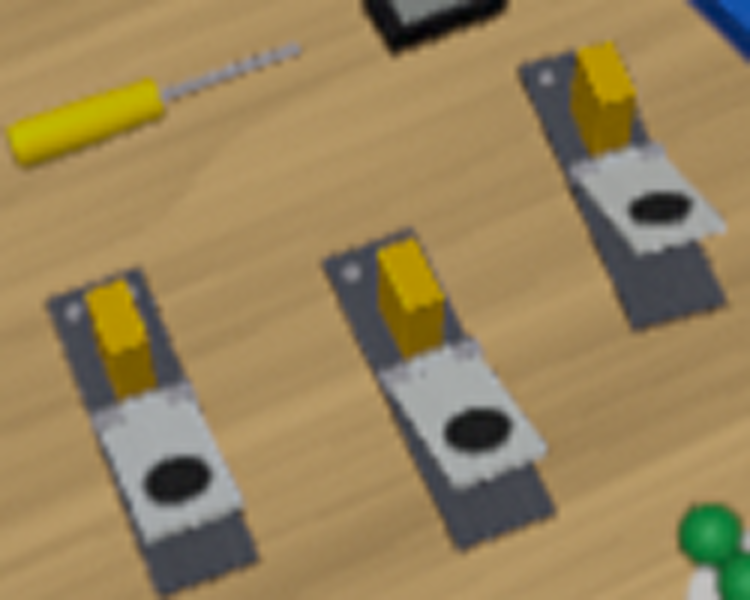

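```bash
python3 - <<'E'
from h import *
import pickle
from scipy.optimize import least_squares
ft,fs=pickle.load(open("f0.pkl","rb"))
T={'L':{0:(135,574),3:(30,562),2:(83,197),1:(187,211),4:(107,481),5:(118,400),6:(66,396),7:(57,474),8:(173,213),9:(68,206),10:(114,270)},
'M':{0:(455,427),3:(348,422),4:(428,333),5:(431,250),6:(384,246),7:(381,329),8:(471,64),9:(365,58),10:(413,120)},
'R':{0:(748,507),3:(641,501),4:(731,417),5:(735,335),6:(688,332),7:(684,411),8:(766,144),9:(661,137),10:(713,200)}}
S={'L':{3:None,0:(519,67),1:(636,331),2:(725,302),5:(603,108),6:(634,95),7:(612,42),4:(578,53),8:(637,254),9:(726,229),10:(660,208)},
'M':{0:(324,263),3:(411,230),1:(460,551),2:(555,513),5:(410,308),6:(443,292),7:(412,239),4:(378,252),8:(460,488),9:(546,455),10:(477,430)},
'R':{0:(47,301),3:(139,267),1:(165,597),2:(258,562),5:(121,349),6:(152,333),7:(124,282),4:(87,293),8:(148,542),9:(242,508),10:(177,480)}}
for k,g in {'L':(.52,.13,0),'M':(.58,0,0),'R':(.54,-.13,0)}.items():
    def res(p,which='ts'):
        B=bl(*p[:4]);r=[]
        for c,f,D,s,o in (('t',ft,T,6.6,(195,130)),('s',fs,S,6,(190,160))):
            if c in which:
                q=proj(f,B)
                for i,u in D[k].items():
                    if u: r+=list(q[i]-((np.array(u)+.5)/s-.5+o))
        return np.array(r)
    for w in('ts','t','s'):
        o=least_squares(lambda p:res(p,w),[*g,0],loss='soft_l1')
        print(k,w,o.x.round(4),'rms',np.sqrt((res(o.x,w)**2).mean()).round(2),'pad',bl(*o.x)[10].round(4),'block',bl(*o.x)[4:8].mean(0).round(4))
E
```

```text
L ts [ 0.5264  0.1295 -0.1561  0.0484] rms 0.49 pad [0.5723 0.1223 0.0434] block [0.4968 0.1342 0.06  ]
L t [ 0.5254  0.1303 -0.1491 -0.0075] rms 0.38 pad [0.573  0.1231 0.0405] block [0.4958 0.1347 0.06  ]
L s [ 0.5282  0.1283 -0.1625  0.0754] rms 0.36 pad [0.5732 0.1209 0.0448] block [0.4986 0.1331 0.06  ]
M ts [ 0.5878 -0.0084 -0.0742 -0.0346] rms 0.49 pad [ 0.6366 -0.012   0.039 ] block [ 0.5579 -0.0062  0.06  ]
M t [ 0.5871 -0.0075 -0.0739 -0.1147] rms 0.27 pad [ 0.6378 -0.0113  0.0346] block [ 0.5571 -0.0053  0.06  ]
M s [ 0.5888 -0.0095 -0.0707 -0.0165] rms 0.5 pad [ 0.637  -0.0129  0.04  ] block [ 0.5588 -0.0074  0.06  ]
R ts [ 0.5474 -0.1388 -0.0806 -0.0729] rms 0.6 pad [ 0.5972 -0.1428  0.037 ] block [ 0.5175 -0.1364  0.06  ]
R t [ 0.5467 -0.1382 -0.0821 -0.1515] rms 0.35 pad [ 0.5982 -0.1424  0.0326] block [ 0.5168 -0.1357  0.06  ]
R s [ 0.5483 -0.1396 -0.0801 -0.0552] rms 0.69 pad [ 0.5976 -0.1436  0.0379] block [ 0.5184 -0.1372  0.06  ]
```

Candidates (top view, 800x600 pixels): grey brackets at (328,295), (402,260) and (471,280), and orange look-alikes at (258,450) and (557,443). I choose the three grey ones. The crops confirm grey plates, aluminium leaves and yellow blocks. I'm starting with the left one, "L".

Request:
send_rows:
  plan: "0.022 -0.041 -0.005 0 0 2; 0.044 -0.082 -0.01 0 0 4; 0.067 -0.124 -0.02 0 0 6; 0.089 -0.166 -0.03 0 0 8; 0.111 -0.207 -0.04 0 0 10; 0.133 -0.248 -0.05 0 0 12; 0.155 -0.29 -0.06 0 0 13.9; 0.178 -0.331 -0.07 0 0 13.9"
  gripper: 255
  newtons: 80

```text
time_s: 1.05
position: [0.4595, 0.3357, 0.1611]
eef_rot: [0.077, 0.997, 0.0, 0.0]
contact_force: [1.4, -0.0, 0.2]
gripper_width: 0.0001
```

Request:
send_rows:
  plan: "0.022 -0.041 -0.005 0 0 0; 0.044 -0.082 -0.015 0 0 0; 0.067 -0.124 -0.025 0 0 0; 0.089 -0.166 -0.04 0 0 0; 0.107 -0.2 -0.055 0 0 0; 0.1145 -0.214 -0.07 0 0 0; 0.1145 -0.214 -0.08 0 0 0; 0.1145 -0.214 -0.08 0 0 0"

```text
time_s: 1.85
position: [0.5715, 0.125, 0.0798]
eef_rot: [0.077, 0.997, 0.0, -0.002]
contact_force: [-0.0, 1.4, 0.1]
gripper_width: -0.0001
```

Request:
send_rows:
  plan: "0 0 -0.008 0 0 0; 0 0 -0.016 0 0 0; 0 0 -0.024 0 0 0; 0 0 -0.03 0 0 0; 0 0 -0.034 0 0 0; 0 0 -0.037 0 0 0; 0 0 -0.04 0 0 0; 0 0 -0.043 0 0 0"

```text
time_s: 2.65
position: [0.5739, 0.1234, 0.0384]
eef_rot: [0.078, 0.997, 0.0, 0.0]
contact_force: [0.9, -0.9, 1.0]
gripper_width: -0.0001
```

Request:
send_rows:
  plan: "0 0 -0.001 0 0 0; 0 0 -0.002 0 0 0; 0 0 -0.003 0 0 0; 0 0 -0.004 0 0 0; 0 0 -0.005 0 0 0; 0 0 -0.006 0 0 0; 0 0 -0.006 0 0 0; 0 0 -0.006 0 0 0"

```text
time_s: 3.45
position: [0.573, 0.1234, 0.0321]
eef_rot: [0.077, 0.997, -0.0, -0.0]
contact_force: [-0.0, 0.2, 1.1]
gripper_width: -0.0002
```

Request:
send_rows:
  plan: "0 0 -0.001 0 0 0; 0 0 -0.002 0 0 0; 0 0 -0.003 0 0 0; 0 0 -0.004 0 0 0; 0 0 -0.005 0 0 0; 0 0 -0.006 0 0 0; 0 0 -0.006 0 0 0; 0 0 -0.006 0 0 0"

```text
time_s: 4.25
position: [0.5729, 0.1234, 0.0261]
eef_rot: [0.077, 0.997, -0.0, -0.0]
contact_force: [-1.3, 0.8, 0.2]
gripper_width: 0.0001
```

Request:
send_rows:
  plan: "0 0 -0.001 0 0 0; 0 0 -0.002 0 0 0; 0 0 -0.003 0 0 0; 0 0 -0.004 0 0 0; 0 0 -0.005 0 0 0; 0 0 -0.006 0 0 0; 0 0 -0.007 0 0 0; 0 0 -0.007 0 0 0"

```text
time_s: 5.05
position: [0.5732, 0.1234, 0.0191]
eef_rot: [0.077, 0.997, -0.0, -0.0]
contact_force: [0.3, 0.4, 0.6]
gripper_width: 0.0
```

```bash
python3 - <<'E'
from h import *
f=imaging.grab_frame("scene"); crop(f,190,130,340,240,"s1.png",5)
print(robot.sense()["contact_force"])
E
```

```text
[-0.02562224 -0.69199735  1.51517708]
```

View pics/s1.png

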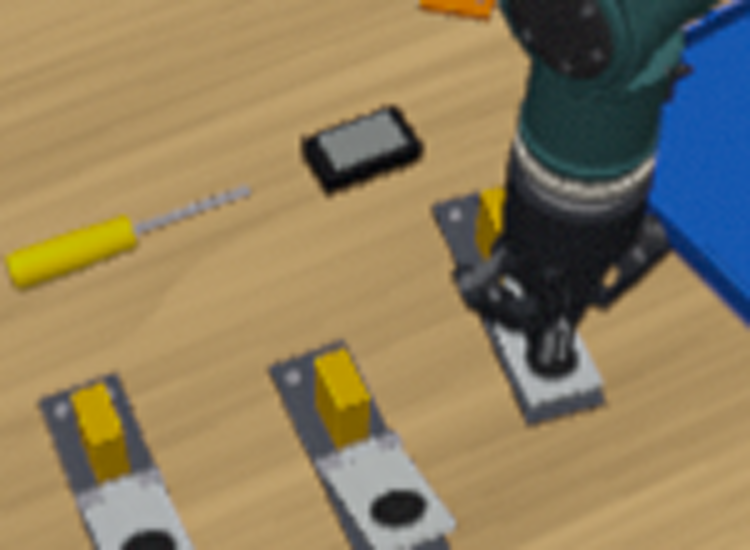

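The scene view shows L's leaf lying almost flat under the fingers, so L is free. I'll press until the force rises, then lift.

Request:
send_rows:
  plan: "0 0 -0.001 0 0 0; 0 0 -0.002 0 0 0; 0 0 -0.003 0 0 0; 0 0 -0.0035 0 0 0; 0 0 -0.004 0 0 0; 0 0 -0.004 0 0 0; 0 0 -0.004 0 0 0; 0 0 -0.004 0 0 0"

```text
time_s: 5.9
position: [0.5731, 0.1234, 0.0152]
eef_rot: [0.077, 0.997, -0.0, -0.0]
contact_force: [0.7, 1.3, 0.9]
gripper_width: -0.0001
```

Request:
send_rows:
  plan: "0 0 -0.0005 0 0 0; 0 0 -0.001 0 0 0; 0 0 -0.0015 0 0 0; 0 0 -0.002 0 0 0; 0 0 -0.002 0 0 0; 0 0 -0.002 0 0 0; 0 0 -0.002 0 0 0; 0 0 -0.002 0 0 0"

```text
time_s: 6.7
position: [0.5731, 0.1234, 0.0148]
eef_rot: [0.078, 0.997, -0.0, -0.0]
contact_force: [-3.1, 0.6, 13.1]
gripper_width: -0.0002
```

Request:
send_rows:
  plan: "0 0 0.02 0 0 0; 0 0 0.05 0 0 0; 0 0 0.08 0 0 0; -0.03 0.0046 0.088 0 0 0; -0.06 0.009 0.088 0 0 0; -0.076 0.0115 0.088 0 0 0; -0.076 0.0115 0.088 0 0 0; -0.076 0.0115 0.078 0 0 0"
  gripper: 0

```text
time_s: 7.5
position: [0.4992, 0.1353, 0.0921]
eef_rot: [0.077, 0.997, 0.001, 0.002]
contact_force: [0.3, 0.1, 0.9]
gripper_width: 0.0852
```

```bash
python3 - <<'E'
from h import *
f=imaging.grab_frame("wrist"); crop(f,0,0,512,384,"w1.png",1.5)
s=robot.sense();print(s["position"],s["eef_rot"],s["gripper_width"])
f=imaging.grab_frame("scene"); crop(f,190,130,340,240,"s2.png",5)
E
```

```text
[0.49855417 0.1348806  0.09008953] [7.76659310e-02 9.96979299e-01 9.76083651e-05 5.19906612e-04] 0.08534427695554864
```

View pics/w1.png

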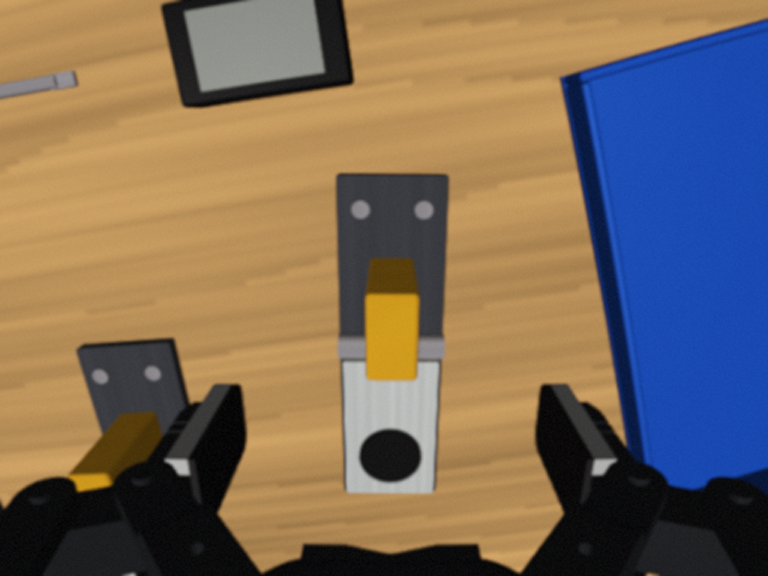

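View pics/s2.png

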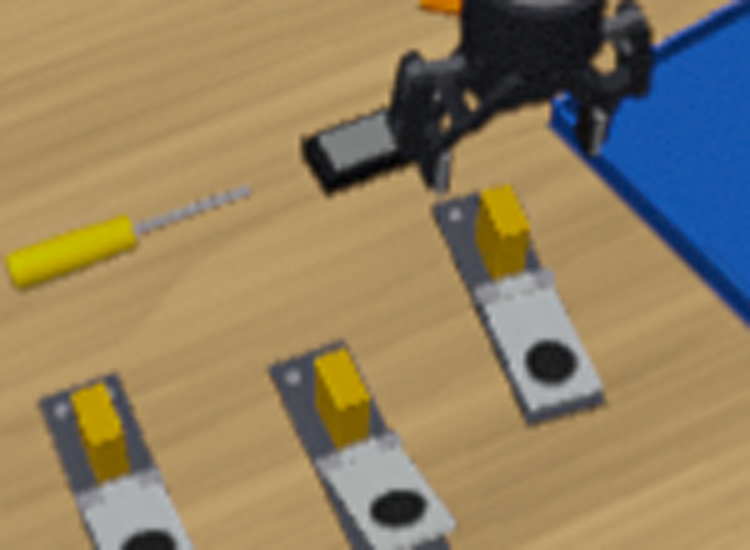

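Request:
send_rows:
  plan: "0 0 -0.015 0 0 0; 0 0 -0.03 0 0 0; 0 0 -0.045 0 0 0; 0 0 -0.057 0 0 0; 0 0 -0.065 0 0 0; 0 0 -0.068 0 0 0; 0 0 -0.068 0 0 0; 0 0 -0.068 0 0 0"

```text
time_s: 8.4
position: [0.4977, 0.135, 0.0236]
eef_rot: [0.078, 0.997, 0.0, 0.0]
contact_force: [0.0, 0.1, 0.5]
gripper_width: 0.0854
```

Request:
send_rows:
  plan: "0 0 0 0 0 0; 0 0 0 0 0 0; 0 0 0 0 0 0; 0 0 0 0 0 0; 0 0 0 0 0 0; 0 0 0 0 0 0; 0 0 0.001 0 0 0; 0 0 0.003 0 0 0"
  gripper: 255

```text
time_s: 9.2
position: [0.4966, 0.1346, 0.0259]
eef_rot: [0.078, 0.997, -0.0, -0.001]
contact_force: [-0.7, -0.6, -3.6]
gripper_width: 0.0192
```

Request:
send_rows:
  plan: "0 0 0.02 0 0 0; 0 0.005 0.045 0 0 0; -0.002 0.02 0.065 0 0 1; -0.005 0.055 0.065 0 0 4; -0.009 0.095 0.065 0 0 7; -0.012 0.135 0.065 0 0 10; -0.015 0.175 0.065 0 0 13; -0.019 0.215 0.065 0 0 16.7"

```text
time_s: 10.0
position: [0.4775, 0.3507, 0.0908]
eef_rot: [-0.069, 0.998, -0.001, -0.001]
contact_force: [1.7, -0.3, -3.5]
gripper_width: 0.0193
```

Request:
send_rows:
  plan: "-0.003 0.035 0 0 0 0; -0.005 0.06 0 0 0 0; -0.006 0.074 -0.005 0 0 0; -0.006 0.074 -0.02 0 0 0; -0.006 0.074 -0.035 0 0 0; -0.006 0.074 -0.045 0 0 0; -0.006 0.074 -0.05 0 0 0; -0.006 0.074 -0.054 0 0 0"

```text
time_s: 10.8
position: [0.4726, 0.4221, 0.0362]
eef_rot: [-0.067, 0.998, -0.001, -0.0]
contact_force: [0.5, -0.8, -2.6]
gripper_width: 0.0194
```

```bash
python3 - <<'E'
from h import *
f=imaging.grab_frame("scene"); crop(f,280,90,440,210,"s3.png",5)
s=robot.sense();print(s["position"],s["contact_force"],s["gripper_width"])
E
```

```text
[0.47246695 0.4225712  0.03615097] [ 0.07117827  0.28535605 -4.6657677 ] 0.018968502115423853
```

View pics/s3.png

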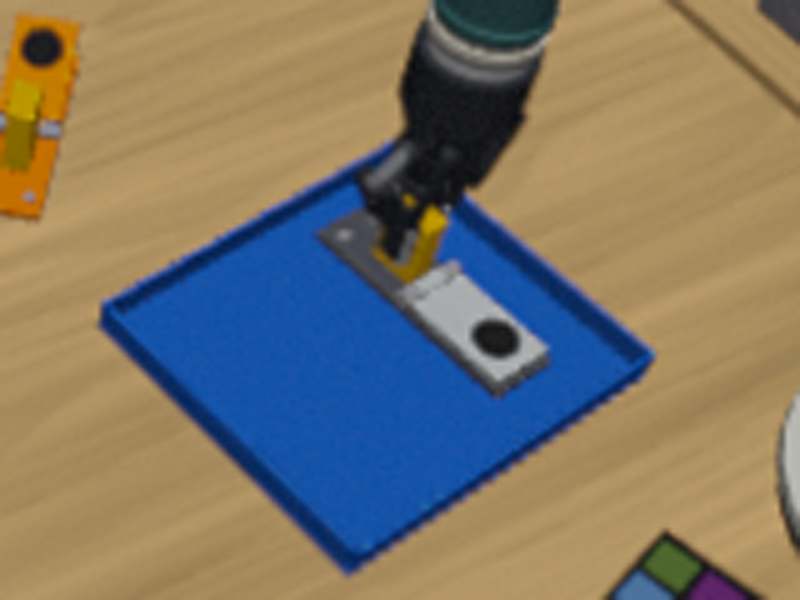

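The bracket hangs level inside the blue tray, clear of the walls, with its leaf folded. Lowering it the last 10 mm.

Request:
send_rows:
  plan: "0 0 -0.002 0 0 0; 0 0 -0.004 0 0 0; 0 0 -0.006 0 0 0; 0 0 -0.0075 0 0 0; 0 0 -0.0085 0 0 0; 0 0 -0.0095 0 0 0; 0 0 -0.01 0 0 0; 0 0 -0.01 0 0 0"

```text
time_s: 11.65
position: [0.4724, 0.424, 0.0277]
eef_rot: [-0.068, 0.998, 0.0, 0.0]
contact_force: [-0.1, -0.9, 1.6]
gripper_width: 0.0191
```

Request:
send_rows:
  plan: "0 0 0 0 0 0; 0 0 0 0 0 0; 0 0 0 0 0 0; 0 0 0.005 0 0 0; 0 0 0.02 0 0 0; 0 0 0.04 0 0 0; 0 0 0.06 0 0 0; 0 0 0.08 0 0 0"
  gripper: 110

```text
time_s: 12.45
position: [0.4726, 0.4241, 0.1093]
eef_rot: [-0.068, 0.998, 0.0, 0.0]
contact_force: [-0.2, 0.0, 0.6]
gripper_width: 0.0489
```

Request:
send_rows:
  plan: "0.005 -0.015 0.01 0 0 0; 0.02 -0.053 0.01 0 0 -2; 0.035 -0.093 0.01 0 0 -4; 0.05 -0.133 0.01 0 0 -6; 0.065 -0.173 0.01 0 0 -8; 0.08 -0.213 0.01 0 0 -10; 0.095 -0.253 0.01 0 0 -12; 0.11 -0.293 0 0 0 -12"
  gripper: 255

```text
time_s: 13.25
position: [0.5836, 0.1279, 0.1088]
eef_rot: [0.037, 0.999, 0.0, 0.001]
contact_force: [1.2, 0.6, -0.6]
gripper_width: 0.0003
```

Request:
send_rows:
  plan: "0.015 -0.039 -0.005 0 0 0; 0.03 -0.079 -0.01 0 0 0; 0.045 -0.12 -0.02 0 0 0; 0.054 -0.142 -0.03 0 0 0; 0.054 -0.142 -0.04 0 0 0; 0.054 -0.142 -0.048 0 0 0; 0.054 -0.142 -0.054 0 0 0; 0.054 -0.142 -0.056 0 0 0"

```text
time_s: 14.05
position: [0.6353, -0.0089, 0.0506]
eef_rot: [0.035, 0.999, 0.001, -0.001]
contact_force: [0.2, 0.6, -0.6]
gripper_width: 0.0001
```

```bash
python3 - <<'E'
from h import *
f=imaging.grab_frame("scene"); crop(f,190,90,440,270,"s4.png",3.2)
s=robot.sense();print(s["position"],s["contact_force"],s["gripper_width"])
E
```

```text
[ 0.63548191 -0.00902753  0.05071683] [-0.43116865  0.36079234 -0.81022968] -0.0001162638737016036
```

View pics/s4.png

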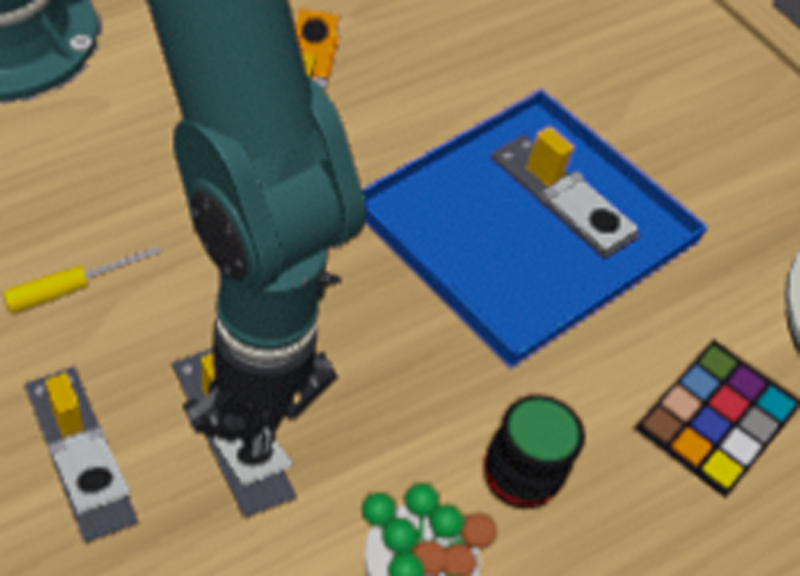

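L lies flat in the blue tray with its leaf folded. The fingers are now over M's pad.

Request:
send_rows:
  plan: "0.001 -0.002 -0.003 0 0 0; 0.001 -0.002 -0.006 0 0 0; 0.001 -0.002 -0.009 0 0 0; 0.001 -0.002 -0.012 0 0 0; 0.001 -0.002 -0.014 0 0 0; 0.001 -0.002 -0.016 0 0 0; 0.001 -0.002 -0.018 0 0 0; 0.001 -0.002 -0.018 0 0 0"

```text
time_s: 14.9
position: [0.6382, -0.0131, 0.0342]
eef_rot: [0.037, 0.999, 0.0, 0.001]
contact_force: [0.7, -0.4, 6.7]
gripper_width: -0.0002
```

Request:
send_rows:
  plan: "0 0 -0.001 0 0 0; 0 0 -0.002 0 0 0; 0 0 -0.003 0 0 0; 0 0 -0.004 0 0 0; 0 0 -0.005 0 0 0; 0 0 -0.006 0 0 0; 0 0 -0.006 0 0 0; 0 0 -0.006 0 0 0"

```text
time_s: 15.7
position: [0.6386, -0.0131, 0.0328]
eef_rot: [0.037, 0.999, -0.0, 0.001]
contact_force: [-7.7, 0.2, 35.1]
gripper_width: 0.0
```

M stopped dead at 33 mm under 35 N, so it is seized. Lifting off and opening over its block.

Request:
send_rows:
  plan: "0 0 0.015 0 0 0; 0 0 0.035 0 0 0; 0 0 0.06 0 0 0; -0.02 0.002 0.074 0 0 0; -0.05 0.004 0.074 0 0 0; -0.079 0.0065 0.074 0 0 0; -0.079 0.0065 0.074 0 0 0; -0.079 0.0065 0.064 0 0 0"
  gripper: 0

```text
time_s: 16.5
position: [0.5583, -0.0066, 0.0917]
eef_rot: [0.036, 0.999, 0.0, 0.001]
contact_force: [0.2, -0.8, -0.1]
gripper_width: 0.0856
```

```bash
python3 - <<'E'
from h import *
f=imaging.grab_frame("wrist"); crop(f,0,0,512,384,"w2.png",1.5)
s=robot.sense();print(s["position"],s["eef_rot"],s["gripper_width"])
f=imaging.grab_frame("scene"); crop(f,190,130,340,260,"s5.png",4.5)
E
```

```text
[ 0.55819874 -0.00660536  0.08979137] [ 3.65326081e-02  9.99332387e-01 -1.49560116e-06 -3.84793021e-04] 0.08572797213304624
```

View pics/w2.png

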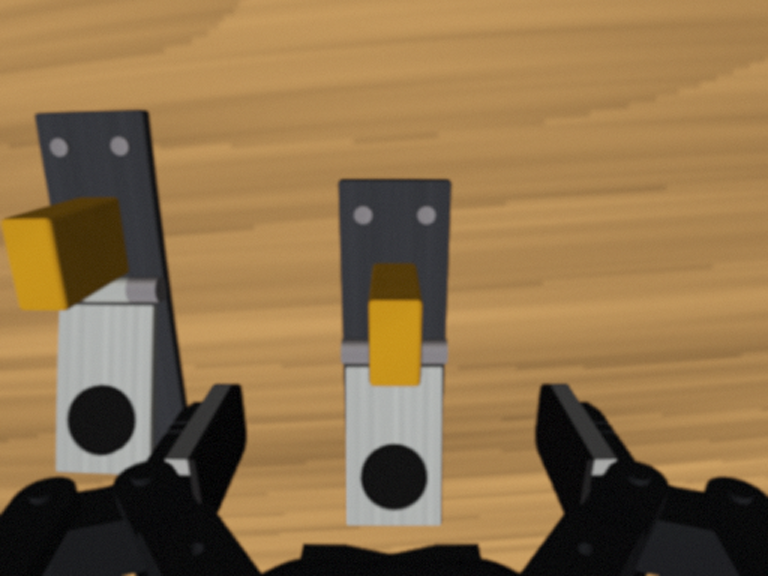

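View pics/s5.png

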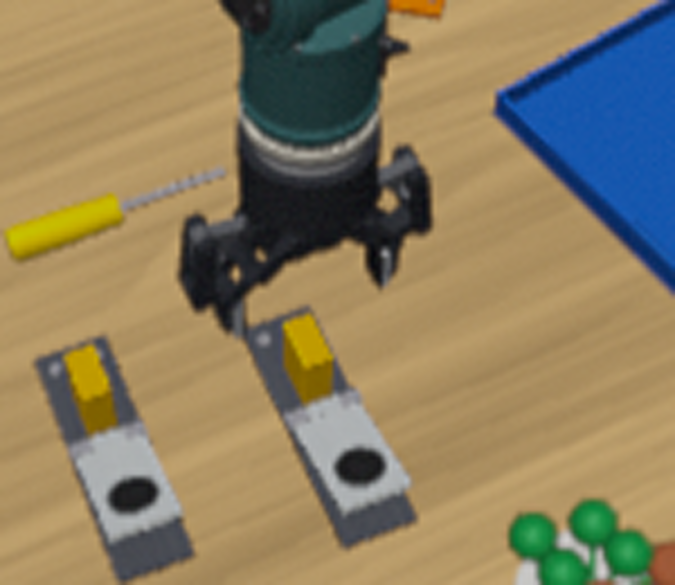

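Request:
send_rows:
  plan: "0 0 -0.015 0 0 0; 0 0 -0.03 0 0 0; 0 0 -0.045 0 0 0; 0 0 -0.057 0 0 0; 0 0 -0.065 0 0 0; 0 0 -0.068 0 0 0; 0 0 -0.068 0 0 0; 0 0 -0.068 0 0 0"

```text
time_s: 17.4
position: [0.5587, -0.0066, 0.0236]
eef_rot: [0.037, 0.999, 0.0, 0.0]
contact_force: [-0.2, 0.4, 0.2]
gripper_width: 0.0856
```

Request:
send_rows:
  plan: "0 0 0 0 0 0; 0 0 0 0 0 0; 0 0 0 0 0 0; 0 0 0 0 0 0; 0 0 0 0 0 0; 0 0 0 0 0 0; 0 0 0.001 0 0 0; 0 0 0.003 0 0 0"
  gripper: 255

```text
time_s: 18.2
position: [0.5574, -0.0068, 0.0257]
eef_rot: [0.037, 0.999, -0.0, -0.001]
contact_force: [-0.1, -0.2, -4.1]
gripper_width: 0.0194
```

Request:
send_rows:
  plan: "0 0 0.02 0 0 0; 0 0 0.055 0 0 0; -0.001 -0.005 0.085 0 0 0; -0.007 -0.04 0.09 0 0 -1.8; -0.014 -0.08 0.09 0 0 -1.8; -0.021 -0.12 0.09 0 0 -1.8; -0.028 -0.16 0.09 0 0 -1.8; -0.035 -0.2 0.09 0 0 -1.8"

```text
time_s: 19.0
position: [0.5219, -0.2081, 0.1158]
eef_rot: [0.052, 0.999, 0.0, -0.001]
contact_force: [0.8, 0.4, -4.2]
gripper_width: 0.0192
```

Request:
send_rows:
  plan: "-0.007 -0.04 0 0 0 0; -0.014 -0.08 0 0 0 0; -0.021 -0.12 0 0 0 0; -0.026 -0.15 -0.005 0 0 0; -0.027 -0.16 -0.025 0 0 0; -0.027 -0.16 -0.05 0 0 0; -0.027 -0.16 -0.07 0 0 0; -0.027 -0.16 -0.079 0 0 0"

```text
time_s: 19.8
position: [0.494, -0.3657, 0.0348]
eef_rot: [0.053, 0.999, 0.001, -0.002]
contact_force: [0.1, -0.1, -3.3]
gripper_width: 0.0191
```

```bash
python3 - <<'E'
from h import *
f=imaging.grab_frame("scene"); crop(f,60,160,240,320,"s6.png",4.4)
s=robot.sense();print(s["position"],s["contact_force"],s["gripper_width"])
E
```

```text
[ 0.49412029 -0.36538449  0.03430319] [ 0.91028745 -0.33884523 -4.34419162] 0.01899207971318363
```

View pics/s6.png

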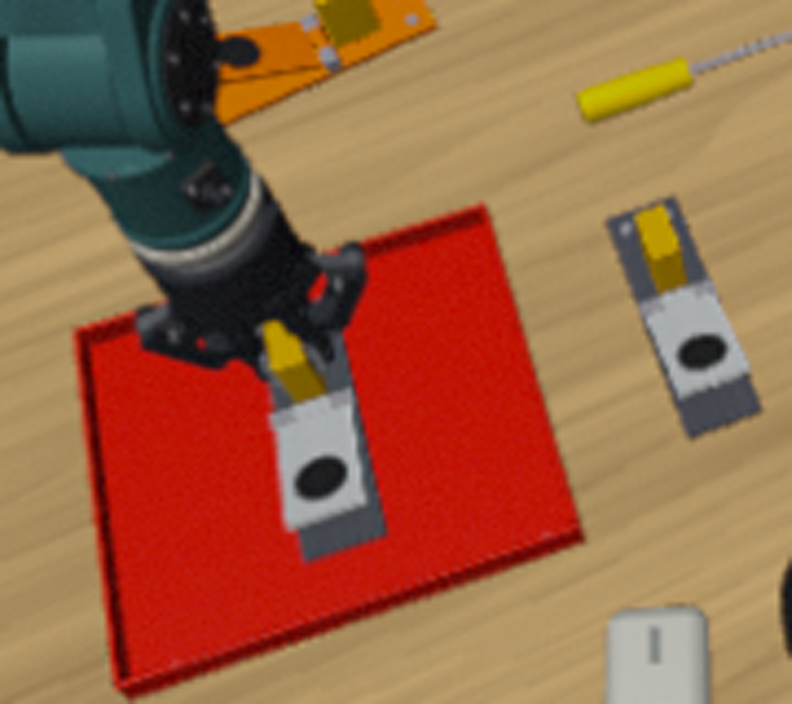

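M hangs centred inside the red tray with its leaf still raised. Lowering and releasing.

Request:
send_rows:
  plan: "0 0 -0.002 0 0 0; 0 0 -0.004 0 0 0; 0 0 -0.0055 0 0 0; 0 0 -0.007 0 0 0; 0 0 -0.008 0 0 0; 0 0 -0.009 0 0 0; 0 0 -0.0095 0 0 0; 0 0 -0.0095 0 0 0"

```text
time_s: 20.65
position: [0.4964, -0.3666, 0.0278]
eef_rot: [0.052, 0.999, -0.0, 0.0]
contact_force: [-0.4, 0.4, -3.1]
gripper_width: 0.0191
```

Request:
send_rows:
  plan: "0 0 -0.0005 0 0 0; 0 0 -0.001 0 0 0; 0 0 -0.0015 0 0 0; 0 0 -0.002 0 0 0; 0 0 -0.002 0 0 0; 0 0 -0.002 0 0 0; 0 0 -0.002 0 0 0; 0 0 -0.002 0 0 0"

```text
time_s: 21.45
position: [0.4964, -0.3666, 0.0276]
eef_rot: [0.052, 0.999, -0.0, 0.0]
contact_force: [-3.0, 2.7, 10.4]
gripper_width: 0.0192
```

Request:
send_rows:
  plan: "0 0 0.001 0 0 0; 0 0 0.001 0 0 0; 0 0 0.001 0 0 0; 0 0 0.005 0 0 0; 0 0 0.02 0 0 0; 0 0 0.04 0 0 0; 0 0 0.06 0 0 0; 0 0 0.08 0 0 0"
  gripper: 110

```text
time_s: 22.25
position: [0.4965, -0.3668, 0.1076]
eef_rot: [0.052, 0.999, -0.0, 0.0]
contact_force: [-0.3, -1.3, 0.4]
gripper_width: 0.0485
```

Request:
send_rows:
  plan: "0.007 0.015 0 0 0 1.4; 0.023 0.05 0 0 0 1.4; 0.04 0.09 0 0 0 1.4; 0.058 0.13 0 0 0 1.4; 0.076 0.17 -0.005 0 0 1.4; 0.094 0.21 -0.02 0 0 1.4; 0.101 0.224 -0.035 0 0 1.4; 0.101 0.224 -0.05 0 0 1.4"
  gripper: 255

```text
time_s: 23.05
position: [0.599, -0.1373, 0.055]
eef_rot: [0.036, 0.999, 0.001, 0.001]
contact_force: [-0.2, 0.3, -0.6]
gripper_width: -0.0002
```

```bash
python3 - <<'E'
from h import *
f=imaging.grab_frame("scene"); crop(f,60,160,240,320,"s7.png",4.4)
s=robot.sense();print(s["position"],s["contact_force"],s["gripper_width"])
E
```

```text
[ 0.5957423  -0.14052614  0.05243603] [ 0.5464491  -0.66322491 -1.74033816] 0.00019442322220035807
```

View pics/s7.png

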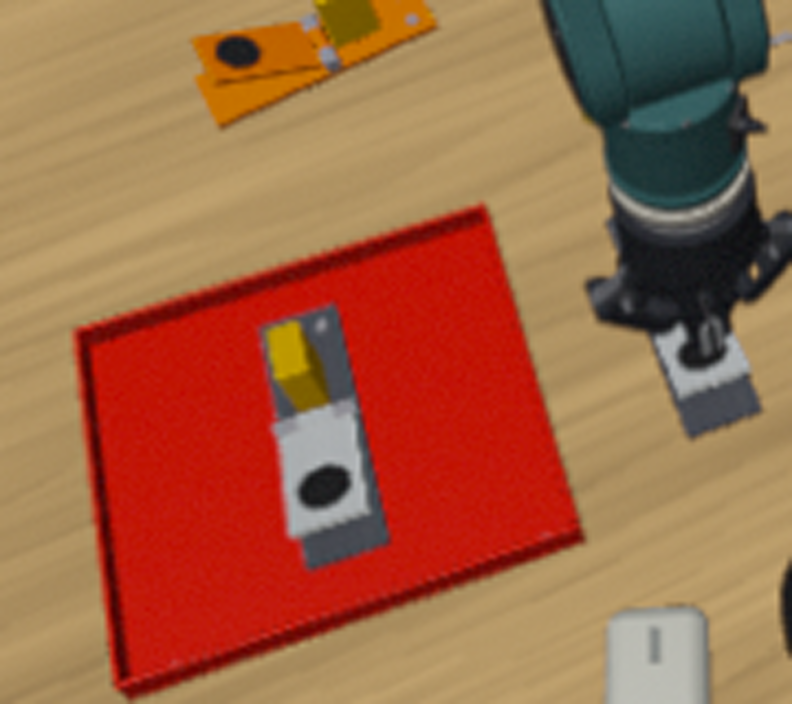

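M lies flat in the red tray with its leaf raised. Next, pressing R.

Request:
send_rows:
  plan: "0 0 -0.004 0 0 0; 0 0 -0.008 0 0 0; 0 0 -0.011 0 0 0; 0 0 -0.014 0 0 0; 0 0 -0.016 0 0 0; 0 0 -0.018 0 0 0; 0 0 -0.02 0 0 0; 0 0 -0.02 0 0 0"

```text
time_s: 23.9
position: [0.5974, -0.1425, 0.0357]
eef_rot: [0.04, 0.999, 0.0, -0.0]
contact_force: [0.4, 0.3, -0.1]
gripper_width: 0.0001
```

Request:
send_rows:
  plan: "0 0 -0.001 0 0 0; 0 0 -0.002 0 0 0; 0 0 -0.003 0 0 0; 0 0 -0.004 0 0 0; 0 0 -0.005 0 0 0; 0 0 -0.006 0 0 0; 0 0 -0.006 0 0 0; 0 0 -0.006 0 0 0"

```text
time_s: 24.7
position: [0.5969, -0.1426, 0.0296]
eef_rot: [0.04, 0.999, 0.0, -0.0]
contact_force: [0.4, 0.2, 0.1]
gripper_width: 0.0
```

Request:
send_rows:
  plan: "0 0 -0.0015 0 0 0; 0 0 -0.003 0 0 0; 0 0 -0.0045 0 0 0; 0 0 -0.006 0 0 0; 0 0 -0.0075 0 0 0; 0 0 -0.009 0 0 0; 0 0 -0.0105 0 0 0; 0 0 -0.0105 0 0 0"

```text
time_s: 25.5
position: [0.597, -0.1425, 0.019]
eef_rot: [0.04, 0.999, 0.0, -0.0]
contact_force: [0.2, 0.3, -0.0]
gripper_width: 0.0
```

Request:
send_rows:
  plan: "0 0 -0.001 0 0 0; 0 0 -0.002 0 0 0; 0 0 -0.003 0 0 0; 0 0 -0.004 0 0 0; 0 0 -0.005 0 0 0; 0 0 -0.0055 0 0 0; 0 0 -0.006 0 0 0; 0 0 -0.006 0 0 0"

```text
time_s: 26.3
position: [0.5973, -0.1427, 0.0148]
eef_rot: [0.04, 0.999, -0.0, -0.0]
contact_force: [-1.6, 0.3, 11.4]
gripper_width: -0.0002
```

R stopped at 14.8 mm under 11 N, the same as L, so it is folded flat and free. Moving to its block.

Request:
send_rows:
  plan: "0 0 0.02 0 0 0; 0 0 0.05 0 0 0; 0 0 0.08 0 0 0; -0.03 0.0025 0.088 0 0 0; -0.06 0.005 0.088 0 0 0; -0.08 0.0065 0.088 0 0 0; -0.08 0.0065 0.088 0 0 0; -0.08 0.0065 0.078 0 0 0"
  gripper: 0

```text
time_s: 27.1
position: [0.5189, -0.1364, 0.0921]
eef_rot: [0.04, 0.999, -0.0, 0.002]
contact_force: [0.1, -0.7, -0.4]
gripper_width: 0.0854
```

```bash
python3 - <<'E'
from h import *
f=imaging.grab_frame("wrist"); crop(f,0,0,512,384,"w3.png",1.5)
s=robot.sense();print(s["position"],s["eef_rot"],s["gripper_width"])
E
```

```text
[ 0.51846435 -0.13606899  0.09007543] [3.99576853e-02 9.99201231e-01 6.82370298e-05 5.28714295e-04] 0.08542306489368313
```

View pics/w3.png

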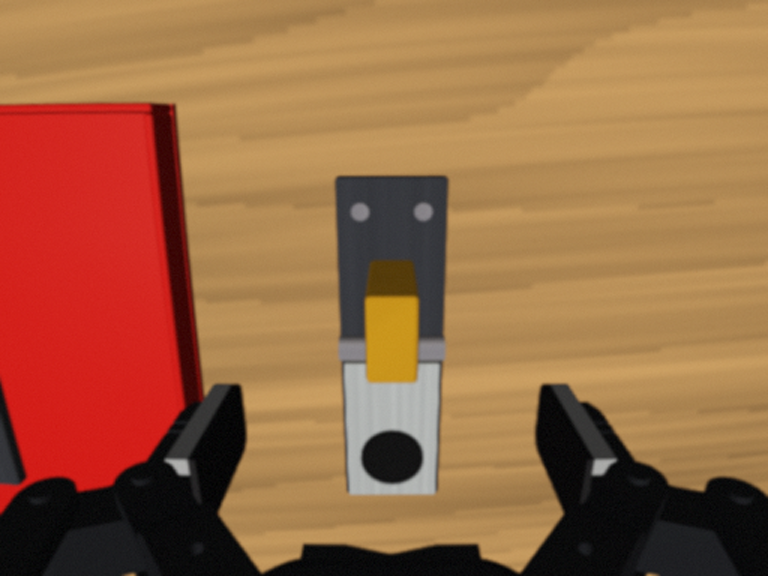

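The wrist view shows R's leaf flat and its block centred at (392,340). Grasping.

Request:
send_rows:
  plan: "0 0 -0.015 0 0 0; 0 0 -0.03 0 0 0; 0 0 -0.045 0 0 0; 0 0 -0.057 0 0 0; 0 0 -0.065 0 0 0; 0 0 -0.068 0 0 0; 0 0 -0.068 0 0 0; 0 0 -0.068 0 0 0"

```text
time_s: 27.95
position: [0.5178, -0.1362, 0.0236]
eef_rot: [0.04, 0.999, -0.0, 0.0]
contact_force: [0.8, 0.6, -0.0]
gripper_width: 0.0856
```

Request:
send_rows:
  plan: "0 0 0 0 0 0; 0 0 0 0 0 0; 0 0 0 0 0 0; 0 0 0 0 0 0; 0 0 0 0 0 0; 0 0 0 0 0 0; 0 0 0.001 0 0 0; 0 0 0.003 0 0 0"
  gripper: 255

```text
time_s: 28.75
position: [0.5163, -0.136, 0.0257]
eef_rot: [0.04, 0.999, 0.0, -0.001]
contact_force: [0.4, -0.1, -5.0]
gripper_width: 0.019
```

Request:
send_rows:
  plan: "0 0 0.02 0 0 0; 0 0.005 0.045 0 0 0; -0.002 0.025 0.068 0 0 2; -0.004 0.065 0.07 0 0 4; -0.007 0.105 0.07 0 0 6; -0.01 0.145 0.07 0 0 8; -0.013 0.19 0.07 0 0 10; -0.016 0.235 0.07 0 0 12.4"

```text
time_s: 29.55
position: [0.5002, 0.0999, 0.0959]
eef_rot: [-0.068, 0.998, -0.0, -0.001]
contact_force: [0.9, 0.0, -4.1]
gripper_width: 0.0191
```

Request:
send_rows:
  plan: "-0.003 0.045 0 0 0 0; -0.006 0.09 0 0 0 0; -0.009 0.135 0 0 0 0; -0.011 0.17 0 0 0 0; -0.0125 0.195 0 0 0 0; -0.013 0.206 -0.005 0 0 0; -0.013 0.206 -0.02 0 0 0; -0.013 0.206 -0.035 0 0 0"

```text
time_s: 30.35
position: [0.488, 0.3023, 0.0597]
eef_rot: [-0.067, 0.998, -0.001, -0.001]
contact_force: [0.2, -0.5, -4.1]
gripper_width: 0.0188
```

```bash
python3 - <<'E'
from h import *
f=imaging.grab_frame("scene"); crop(f,280,90,440,210,"s8.png",5)
s=robot.sense();print(s["position"],s["contact_force"],s["gripper_width"])
E
```

```text
[0.4865946  0.30055334 0.05718385] [-0.06485796 -0.61361117 -6.66403067] 0.019090056332801766
```

View pics/s8.png

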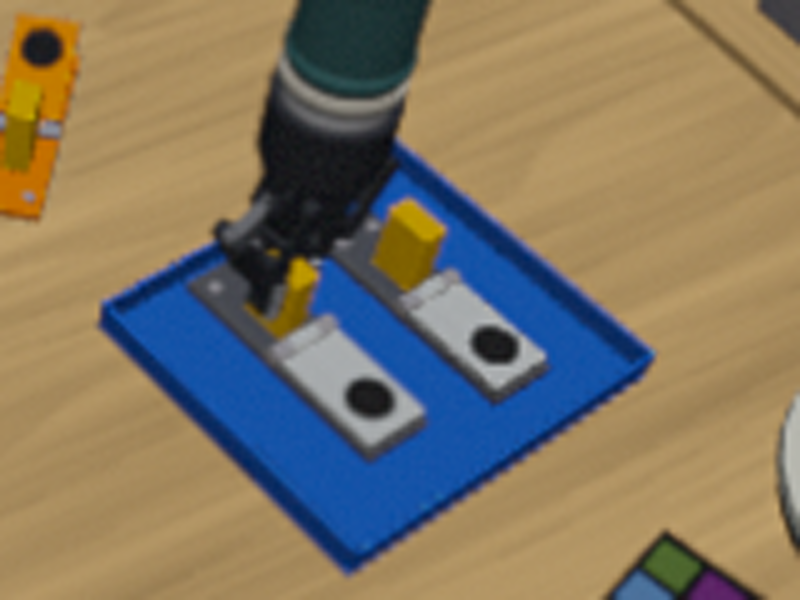

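Request:
send_rows:
  plan: "0 0 -0.006 0 0 0; 0 0 -0.012 0 0 0; 0 0 -0.018 0 0 0; 0 0 -0.023 0 0 0; 0 0 -0.026 0 0 0; 0 0 -0.028 0 0 0; 0 0 -0.029 0 0 0; 0 0 -0.029 0 0 0"

```text
time_s: 31.2
position: [0.4884, 0.305, 0.0323]
eef_rot: [-0.068, 0.998, 0.0, 0.0]
contact_force: [-0.3, -0.4, -4.9]
gripper_width: 0.019
```

Request:
send_rows:
  plan: "0 0 -0.0005 0 0 0; 0 0 -0.001 0 0 0; 0 0 -0.0015 0 0 0; 0 0 -0.002 0 0 0; 0 0 -0.0025 0 0 0; 0 0 -0.003 0 0 0; 0 0 -0.003 0 0 0; 0 0 -0.003 0 0 0"

```text
time_s: 32.0
position: [0.4884, 0.3049, 0.0293]
eef_rot: [-0.068, 0.998, -0.0, 0.0]
contact_force: [-0.3, 0.3, -5.5]
gripper_width: 0.0188
```

Request:
send_rows:
  plan: "0 0 -0.0005 0 0 0; 0 0 -0.001 0 0 0; 0 0 -0.0015 0 0 0; 0 0 -0.002 0 0 0; 0 0 -0.0025 0 0 0; 0 0 -0.003 0 0 0; 0 0 -0.003 0 0 0; 0 0 -0.003 0 0 0"

```text
time_s: 32.8
position: [0.4883, 0.3049, 0.0276]
eef_rot: [-0.068, 0.998, -0.0, 0.0]
contact_force: [-2.5, -1.4, 7.7]
gripper_width: 0.0189
```

It's resting on the floor. Releasing and rising.

Request:
send_rows:
  plan: "0 0 0.001 0 0 0; 0 0 0.001 0 0 0; 0 0 0.001 0 0 0; 0 0 0.005 0 0 0; 0 0 0.02 0 0 0; 0 0 0.045 0 0 0; 0 0 0.075 0 0 0; 0 0 0.1 0 0 0"
  gripper: 110

```text
time_s: 33.6
position: [0.4887, 0.305, 0.1287]
eef_rot: [-0.068, 0.998, 0.0, 0.001]
contact_force: [0.1, 0.1, 0.0]
gripper_width: 0.0488
```

Request:
send_rows:
  plan: "0 0 0.03 0 0 0; -0.01 -0.04 0.05 0 0 0; -0.02 -0.08 0.07 0 0 0; -0.03 -0.12 0.09 0 0 0; -0.04 -0.16 0.1 0 0 0; -0.045 -0.2 0.1 0 0 0; -0.045 -0.24 0.1 0 0 0; -0.045 -0.26 0.1 0 0 0"

```text
time_s: 34.4
position: [0.4424, 0.0411, 0.2275]
eef_rot: [-0.066, 0.998, -0.001, 0.0]
contact_force: [0.0, 0.3, 0.2]
gripper_width: 0.0489
```

```bash
python3 - <<'E'
from h import *
f=imaging.grab_frame("scene"); crop(f,0,0,512,384,"s9.png",1.56)
crop(f,280,90,440,210,"s9b.png",4); crop(f,60,190,240,320,"s9r.png",4)
a=cv2.imread("pics/s9b.png");b=cv2.imread("pics/s9r.png")
t=imaging.grab_frame("top"); crop(t,0,0,512,384,"t9.png",1.56)
E
```

```text
(no output)
```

View pics/s9b.png

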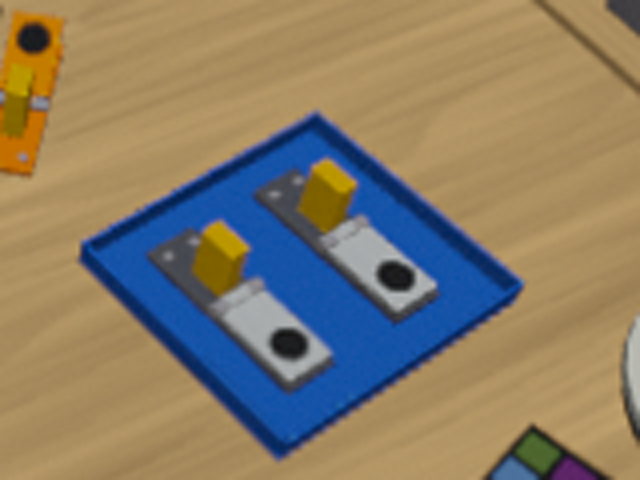

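View pics/s9r.png

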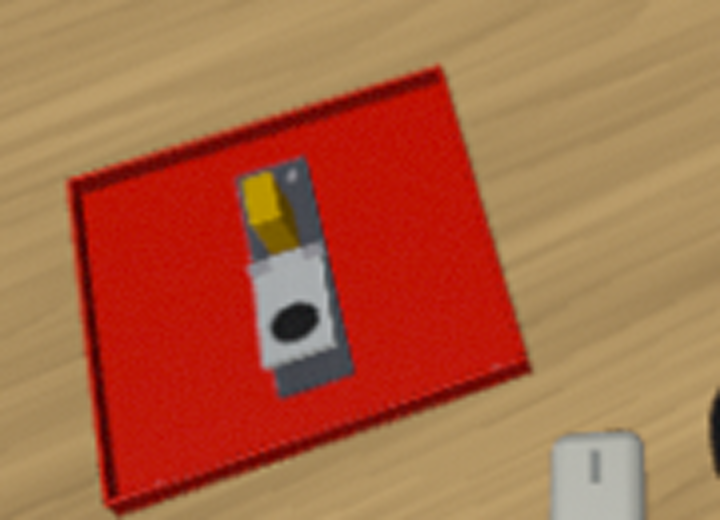

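View pics/t9.png

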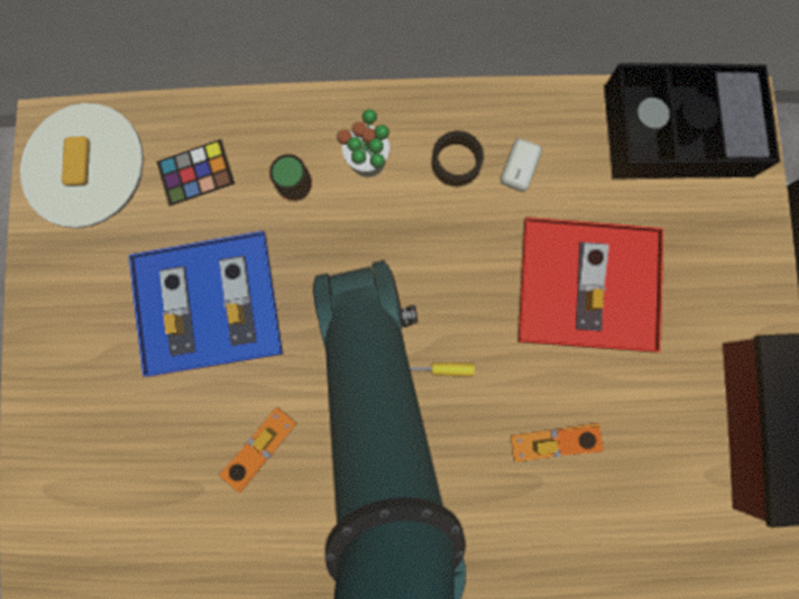

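```bash
python3 -c "
from cell import robot
print(robot.hand_in())"
```

```text
the job is handed in; nothing more can be done
None
```

I tested all three grey brackets, sorted them into the trays and handed the job in at about 34 s of the 72 s allowed. No verdict comes back.

| Bracket (position seen from the robot) | Result of pressing | Placed in |
|---|---|---|
| Left | folded flat, stopped at 14.8 mm pad height under 13 N | blue stock tray |
| Right | folded flat, stopped at 14.8 mm pad height under 11 N | blue stock tray |
| Middle | gave its slack, then stopped dead at 33 mm under 35 N; leaf about −0.1 rad | red repair tray |

I could not tell from the pictures which bracket is A, B or C.

- **Placing:** each bracket was lowered until the force showed it resting on the tray floor, then released. The last scene and top pictures show all three lying flat and clear of the walls. Both leaves in the blue tray are folded, and the one in the red tray is still raised.
- **Leaf angle:** the −0.1 rad for the middle bracket is worked out from the pad height where it stopped. I did not measure it again in the tray.
- **Other things:** in the last top picture the tape roll, lens, plant pot and mouse are where they started. So are the two orange look-alikes and the visible part of the screwdriver. The arm hid the battery in that picture, so I did not recheck it at the end. The tool did not go down over it.

No check failed or disagreed.

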